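# Post a used culture dish through the flap of the discard chute

## Robot

A 6-joint arm with a two-finger parallel gripper is mounted at the origin on the work surface. World frame = base frame: x ahead of the robot, y to its left, z up, the work surface at z = 0. Lengths are in m, angles in degrees, forces in N, time in s.
With the tool pointing down it reaches from about 0.3 to 0.75 m from the base axis. Payload 8.5 kg.
Tool frame: the origin (TCP) lies midway between the tips of the shut fingers; the grasp point (between the pads) lies 19 mm behind it; z points along the fingers, y is the line along which they close (so a half turn about z gives the same grasp; the last joint's range is limited). The gripper opens to 85 mm and grips with 20 to 120 N. Pads are 22 mm wide; open, the fingers measure 114 mm over their backs; the gripper's body (76 mm by 85 mm) begins 54 mm behind the grasp point. The pads swing forward as they close: fully open they stand 13 mm farther back than shut.
Start: joints at [-80.117, 21.807, 74.336, -0, 83.858, -12.336], TCP at [0.208, -0.509, 0.231] pointing down, gripper open.
Joint ranges: [-178.18, 178.18], [-50.72, 133.34], [12.68, 142.11], [-81.47, 261.47], [9.98, 163.14], [-165.26, 165.26]. Speed limits (degrees/s): [136.94, 136.94, 180, 180, 180, 180].

## Interface

Orientations are given as a 3x3 rotation matrix whose columns are the frame's x, y, z axes.
In Python, from station import r, eyes gives the robot as it stands. The module is installed in compiled form; this text tells all that it offers.
- The arm moves only by the shell command python3 -m inch 'ROWS' [OPENING] [FORCE]. ROWS is JSON, a list of rows, each a list of 4 numbers: the shift along the world's x, y, z in m, then the turn about the world's z in degrees. In form: [[tx, ty, tz, twist], ...]. A call has 1 to 20 rows; each row shifts and turns the commanded pose from where the row before left it; what a row does not reach is not made up. A row lasts 1/8 s, in which the tool goes at most 62.5 mm and 10.7 degrees, less where a joint would pass 70% of its speed; a pose out of reach is approached as far as the arm can. A call is refused whole if a number of a shift passes 0.0625 or a number of a turn 10.7, either way. A call with a gripper value outside its range is refused whole. OPENING is the opening, from 0 (shut) to 1 (fully open), set as the call begins (- or left out, the last holds). The fingers move at their own pace and stop on an object; FORCE is the grip in N (left out, the last holds). Time passes only in rows, so rows that do not move let the fingers close. It gives the time, the measured TCP pose, the force, the opening and the grip force at its end, in the units of the state.
- r.observe(): the state, without advancing time (a new reading comes with each control period).
- eyes.read_camera(name): name is "side" or "top" or "wrist"; returns a dict with "img" (420x560x3 uint8, red, green, blue), "fx", "fy", "cx", "cy" (pixels), "rvec" (rotation vector, rad) and "tvec" (3), from world to camera coordinates, as OpenCV has them. Camera axes: x right, y down, z forward; pixel columns grow to the right and rows downward; lengths in m; the calibration is good to about 2 mm. A picture is of the moment at which its call begins. There is no depth.
- r.job_done(): hands the job in; it is judged then, once.
The state is a dict: "time_s": time; "joints": joint angles; "qvel": joint speeds; "effort": joint torques, N m; "tool_pos": TCP position; "tool_rot": TCP orientation; "force": force on the tool from outside, world axes, zero at the start; "moment": the same for the moment, N m; "grip_width": finger opening in m; "grasp_force": force on a finger pad.
Only numpy, scipy, OpenCV 4.12 (cv2) and the standard library are available. Lean on these libraries where they do the work, as an engineer would, in place of code of your own. Each camera call takes 0.05 s, during which the arm holds its last target. There are 200 camera calls.

## Task

Push the used culture dish along the white deck, through the hanging orange flap and over the edge behind it, so that it slides down the chute into the clear bay; then draw the fingers back so that the flap swings shut. Only push the dish, never lift or overturn it, and leave the two little jars and everything else standing where they are.

Things in the scene. Friction and masses are not known exactly. Their poses are not given: they have to be found in the camera images.
- station: discard station, fixed; origin on the bench (z = 0) under the middle of the flap, +x from the deck through the flap into the chute, z up. Deck: level white plate, top 72 mm above the bench, from x = -215 mm to the sill at x = 30 mm, 300 mm wide, with 6 mm high grey lips along both sides; a flat black card lies on it
- opening (a point): middle of the doorway's foot, station (2, 0, 72) mm. Doorway 200 mm wide, flap hung in it; white front plates, 132 mm above the bench, stand either side of it and reach out to 151 mm from the middle. Above it the hinge rod (top 129 mm above the bench) and, from station x = 8 mm on, the bay's clear roof (top 134 mm)
- sill (a point): middle of the edge where the level deck ends and the smooth steel chute begins, 30 mm behind the station's origin, 72 mm above the bench. A dish whose centre is pushed about 5 mm or more past this edge tips and slides down by itself
- bay (a point): middle of the chute's surface near its foot, station (120, 0, 28) mm. The chute falls at 26 degrees to a clear end wall at station x = 166 mm, between clear side walls 200 mm apart; the dish comes to rest there against the end wall, lying on the slope
- flap (a joint): orange flap, 190 mm wide, 47 mm tall, 3 mm thick, 25 g, hinged on its top edge 124 mm above the bench (52 mm above the deck), at station x = 2 mm. 0 = hanging shut, grows to 1.45 rad as its lower edge swings inwards (station +x); it cannot swing outwards. Falls shut by its own weight in about a second when nothing props it; lying on the dish's lid it reads about 0.8
- flap_edge (a point): middle of the flap's lower edge, 5 mm above the deck when shut
- dish_center (a point): centre (half-way up) of the used culture dish: round, closed, 90 mm across, 18 mm high, 55 to 110 g, translucent, olive-beige, with seven dark spots on top; it starts flat on the deck in front of the flap
- jar_center (a point): centre of a little jar with green cap, 30 mm across, 42 mm high, standing loose near one side of the deck; must stay
- pot_center (a point): centre of a little amber jar with white cap, 30 mm across, 38 mm high, standing loose near the other side of the deck; must stay
- media_bottle: glass bottle with blue cap, 80 mm across, 160 mm high, loose on the bench to the right; origin under its foot; must stay
- dish_stack: stack of three other dishes, 90 mm across, 54 mm high, loose on the bench to the left; origin under its foot; must stay
- spray_bottle: white bottle with red cap, 60 mm across, 130 mm high, loose on the bench to the left; origin under its foot; must stay
- marker: black marker pen, 12 mm thick, 130 mm long, lying on the bench to the left; origin under its middle; must stay
- tube_rack: blue tube rack with capped tubes, 110 x 240 mm, 130 mm high, fixed on the bench to the left; origin under its middle
- tip_box: box of pipette tips with its lid up, 85 x 125 mm, 112 mm high, fixed on the bench to the right; origin under its middle
Not all that is in view belongs to the job. There is more than one size of the part that bears dish_center; the job needs the middle-sized.

How it is judged (in metres and radians):
On the way, in this order (a step that is already met when the one before it is completed fails the run):
1. the dish has pushed the flap open and is under it (value of joint flap above 0.35 rad and x of dish_center in the frame of station above -0.045 m), for 0.1 s.
2. the dish is down in the bay (x of dish_center in the frame of station above 0.09 m and height (world z) of dish_center below 0.062 m), for 0.2 s.
At the end, for the whole second after the job is handed in: the dish lies right way up at rest in the bay at the foot of the chute (centre at least 90 mm behind the flap, inside the walls) and the flap hangs shut (under 0.06 rad) (all of step 2 and x of dish_center in the frame of station below 0.16 m and y of dish_center in the frame of station between -0.08 and 0.08 m and angle between dish_center's own z axis and vertical below 0.6 rad and linear speed of dish below 0.02 m/s and value of joint flap below 0.06 rad); the robot touches nothing.
It fails at once if the dish is lifted (more than about 30 mm above the deck) (height (world z) of dish_center above 0.111 m).
It fails at once if the dish is overturned (angle between dish_center's own z axis and vertical above 1 rad).
It fails at once if a little jar is pushed away or knocked over (distance of any of jar_center, pot_center from where it was at the start of the episode above 0.02 m or angle between any of jar_center, pot_center's own z axis and vertical above 0.6 rad).
It fails at once if something else on the bench is disturbed (distance of any of media_bottle, dish_stack, spray_bottle, marker from where it was at the start of the episode above 0.03 m).
It also fails if it takes over 40 s, if anything falls off the work surface, if the arm or the gripper's body presses on something with over 40 N, if the wrist force passes 120 N, or if a joint passes its speed limit or range.

## Working session

There is one attempt and no reset: what is moved stays moved. The work goes in short steps, Python scripts to look and compute and a shell command to move; the robot and the scene stay as the last step left them, time stands still between calls to the robot, and variables do not carry over. Pictures are saved under pics/ and viewed, at most 10 in all, crops included, and the job is handed in when it is done.

```bash
mkdir -p pics
cat > h.py <<'E'
import numpy as np, cv2
from station import r, eyes
def ray(c,u,v,z):
    R=cv2.Rodrigues(np.array(c["rvec"],float))[0]; t=np.array(c["tvec"],float).ravel()
    d=R.T@np.array([(u-c["cx"])/c["fx"],(v-c["cy"])/c["fy"],1]); o=-R.T@t
    return o+d*(z-o[2])/d[2]
def save(n,c): cv2.imwrite("pics/"+n+".png",c["img"][:,:,::-1])
E
python3 - <<'E'
from h import *
import pickle
for n in("top","side"):
    c=eyes.read_camera(n); save(n+"0",c); pickle.dump(c,open(n+"0.pkl","wb"))
print(r.observe()["tool_rot"])
E
```

```text
[[ 9.25737341e-01  3.78167057e-01 -2.29182343e-04]
 [ 3.78167028e-01 -9.25736491e-01  1.28371782e-03]
 [ 2.73297330e-04 -1.27505472e-03 -9.99999150e-01]]
```

View pics/top0.png

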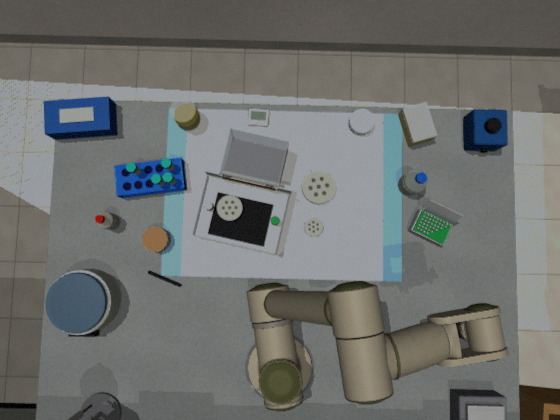

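View pics/side0.png

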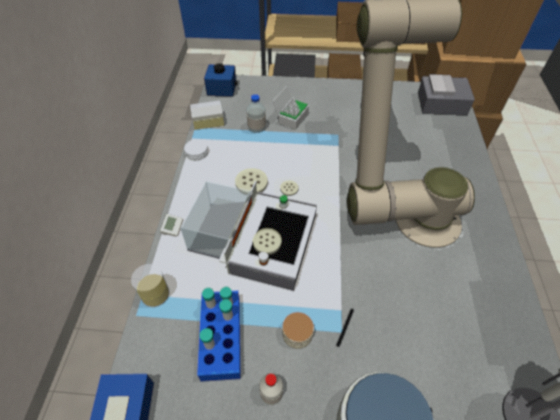

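Both pictures show three spotted dishes, given here at their top-view pixels: a large one at (319,187) on the bench, a small one at (313,228) on the bench, and a middle-sized one at (229,208) on the deck in front of the flap. The deck dish fits the description. The green jar is at (275,220) and the pot is near (211,207). I'll check the choice in a close crop.

Run:
```python
import pickle,cv2
c=pickle.load(open("top0.pkl","rb"))
cv2.imwrite("pics/crop0.png",cv2.resize(c["img"][120:260,185:345,::-1],None,fx=4.25,fy=4.25,interpolation=cv2.INTER_CUBIC)[:595])
c=pickle.load(open("side0.pkl","rb"))
cv2.imwrite("pics/crop1.png",cv2.resize(c["img"][170:295,175:335,::-1],None,fx=4.75,fy=4.75,interpolation=cv2.INTER_CUBIC))
```

```text
(no output)
```

View pics/crop0.png

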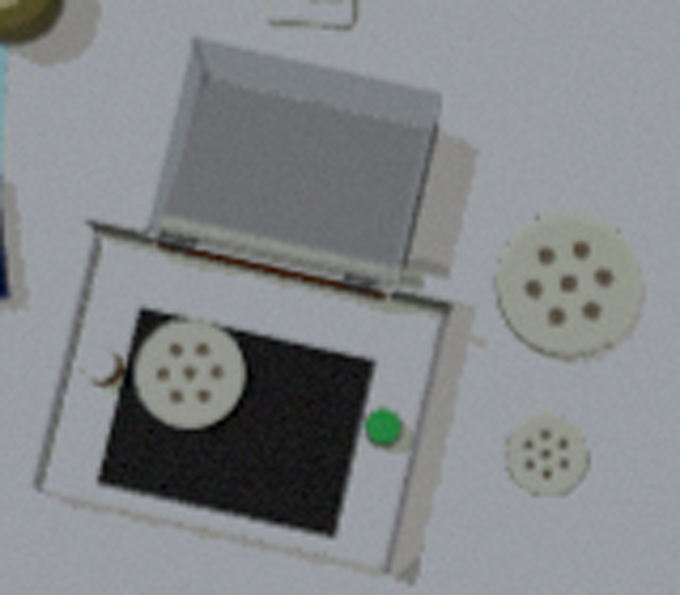

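View pics/crop1.png

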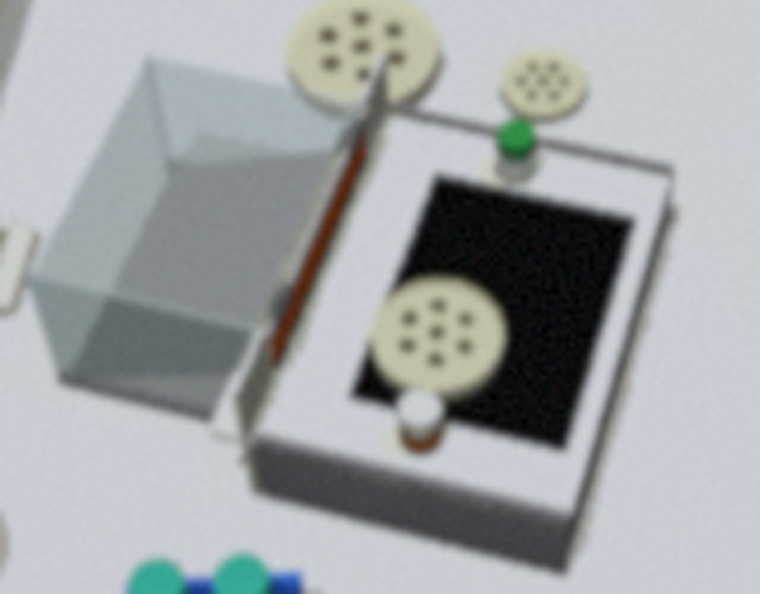

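The crops confirm it: the middle-sized dish is on the deck at crop0 (190,374). The green cap is at (383,427) and the pot at about (105,368), close beside the dish. The front-plate ends are at (90,225) and (450,303), and the near deck corners at (40,488) and (390,573).

```bash
cat > m.py <<'E'
from h import *
import pickle
T=pickle.load(open("top0.pkl","rb"));S=pickle.load(open("side0.pkl","rb"))
t=lambda u,v,z:ray(T,185+(u+.5)/4.25-.5,120+(v+.5)/4.25-.5,z)
s=lambda u,v,z:ray(S,175+(u+.5)/4.75-.5,170+(v+.5)/4.75-.5,z)
pl,pr=t(90,225,.132),t(450,303,.132); nl,nr=t(40,488,.078),t(390,573,.078)
print("plates",pl,pr,np.linalg.norm(pl-pr),"near",nl,nr,np.linalg.norm(nl-nr))
d=pl-pr; e=nl-nr; a=np.degrees(np.arctan2(d[1],d[0]))-90; a2=np.degrees(np.arctan2(e[1],e[0]))-90
mid=(pl+pr)/2; near=(nl+nr)/2; f=mid-near; print("yaw",a,a2,np.degrees(np.arctan2(f[1],f[0])),np.linalg.norm(f[:2]))
# flap ends
print("flap mid",(t(160,243,.124)+t(385,297,.124))/2)
D=[t(190,374,.09),s(437,333,.09)];J=[t(383,427,.114),s(517,138,.114)];P=[t(105,368,.110),s(420,408,.110)]
y=np.radians(np.mean([a,a2])); X=np.array([np.cos(y),np.sin(y)]);Y=np.array([-X[1],X[0]])
o=near[:2]+X*.215
print("origin",o,"from plates",mid[:2],"yaw",np.degrees(y))
for n,L in zip("DJP",(D,J,P)):
  for q in L: print(n,q,"st",(q[:2]-o)@X,(q[:2]-o)@Y)
E
python3 m.py
```

```text
plates [0.66495017 0.26790875 0.132     ] [ 0.60957748 -0.02071262  0.132     ] 0.29388505523425323 near [0.45674796 0.30827754 0.078     ] [0.39486962 0.02134653 0.078     ] 0.29352739850238063
yaw -10.86036639743162 -12.169789982106707 -11.02905041075701 0.2154340321182241
flap mid [0.63377018 0.12181758 0.124     ]
origin [0.63648132 0.12189249] from plates [0.63726382 0.12359806] yaw -11.515078189769163
D [0.55201245 0.18817338 0.09      ] st -0.09600007323070692 0.0480846431219189
D [0.5537317  0.18748936 0.09      ] st -0.09417887911616525 0.04775759053177798
J [0.51072967 0.03007526 0.114     ] st -0.10489145209380632 -0.11507242070362951
J [0.51133321 0.03364174 0.114     ] st -0.10501202089631957 -0.11145724801082559
P [0.55293645 0.25463554 0.11      ] st -0.10836222687199691 0.11339351428080885
P [0.55713237 0.25928199 0.11      ] st -0.10517831691242342 0.11878405743255033
```

Dish is at station (-0.095, 0.048) and the station yaw is about -11.3°. The plan is to set the fingers about 24 mm apart as a small cradle, come in behind the dish, and push it through while easing it towards the middle.

```bash
python3 -m inch '[[0.0194,0.051,0,-2.4],[0.0194,0.051,0,-2.4],[0.0194,0.051,0,-2.4],[0.0194,0.051,0,-2.4],[0.0194,0.051,0,-2.4],[0.0194,0.051,0,-2.4],[0.0194,0.051,0,-2.4],[0.0194,0.051,0,-2.4],[0.0194,0.051,0,-2.4],[0.0194,0.051,0,-2.4],[0.0194,0.051,0,-2.4],[0.0194,0.051,0,-2.4],[0.0194,0.051,0,-2.4],[0.0194,0.051,0,-2.4],[0,0,-0.04,0],[0,0,-0.04,0],[0,0,0,0]]' 0.28
python3 - <<'E'
from h import *
o=r.observe(); print(o["tool_pos"],o["tool_rot"],o["grip_width"],o["time_s"])
c=eyes.read_camera("wrist"); save("w1",c)
E
```

```text
time_s: 2.22
tool_pos: [0.4782, 0.2047, 0.1491]
tool_rot: [[0.98, -0.197, -0.006], [-0.197, -0.98, -0.001], [-0.006, 0.002, -1.0]]
force: [0.3, 0.1, 1.4]
grip_width: 0.0244
grasp_force: 0.0
[0.47815338 0.20467543 0.14913549] [[ 0.98034012 -0.19721779 -0.0061957 ]
 [-0.19722798 -0.98035706 -0.00107436]
 [-0.00586211  0.00227521 -0.99998023]] 0.02435692145498973 2.225
```

View pics/w1.png

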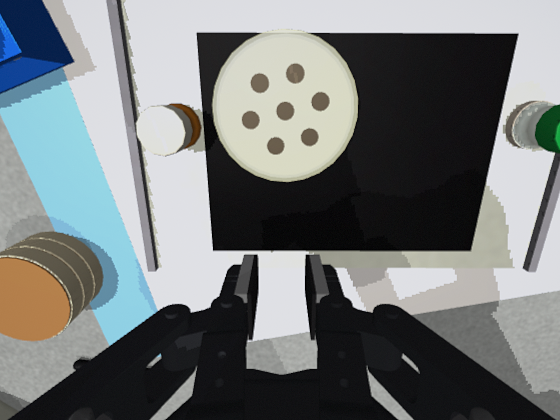

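The wrist view shows the dish centre at (285,105), the fingers centred at u≈281 behind it, the pot at (165,130) and the green jar at (550,130). The fingers are clear of everything, so I'll go down.

```bash
python3 -m inch '[[0,0,-0.025,0],[0,0,-0.025,0],[0,0,-0.015,0],[0,0,-0.01,0],[0,0,0,0],[0,0,0,0]]'
python3 - <<'E'
from h import *
c=eyes.read_camera("wrist"); save("w2",c)
import numpy as np
y=np.radians(-11.3);X=np.array([np.cos(y),np.sin(y)]);Y=np.array([-X[1],X[0]]);o=np.array([.6368,.1225])
p=r.observe()["tool_pos"]; q=np.array(p[:2])-o; print(p,q@X,q@Y)
E
```

```text
time_s: 3.02
tool_pos: [0.4801, 0.2049, 0.0773]
tool_rot: [[0.98, -0.197, 0.002], [-0.197, -0.98, 0.0], [0.002, -0.001, -1.0]]
force: [-0.3, -0.6, -0.2]
grip_width: 0.0237
grasp_force: 0.0
[0.48004942 0.20493362 0.07721394] -0.1698644636792206 0.05012094811757119
```

View pics/w2.png

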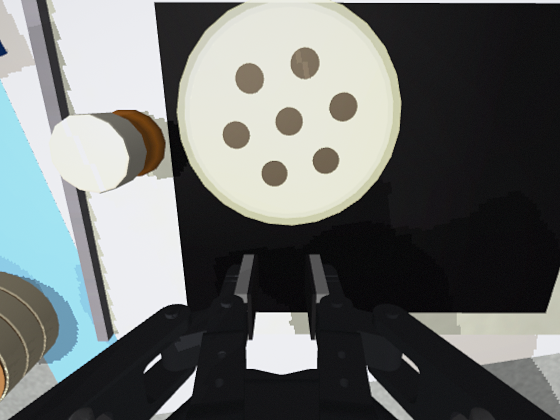

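The fingers are centred on the dish (289,121) with a gap of about 13 mm, and the pot is clear on the left at (95,152). Now the first stretch of the push.

```bash
python3 -m inch '[[0,0,-0.003,0],[0.0132,-0.0043,0,0],[0.0132,-0.0043,0,0],[0.0132,-0.0043,0,0],[0.0132,-0.0043,0,0],[0.0132,-0.0043,0,0],[0.0132,-0.0043,0,0],[0.0132,-0.0043,0,0],[0.0132,-0.0043,0,0],[0,0,0,0]]'
python3 - <<'E'
from h import *
c=eyes.read_camera("wrist"); t=eyes.read_camera("side")
a=cv2.resize(c["img"],(400,300)); b=cv2.resize(t["img"][150:300,160:360],(400,300),interpolation=cv2.INTER_CUBIC)
cv2.imwrite("pics/p3.png",np.hstack([a,b])[:,:,::-1])
y=np.radians(-11.3);X=np.array([np.cos(y),np.sin(y)]);Y=np.array([-X[1],X[0]]);o=np.array([.6368,.1225])
p=r.observe()["tool_pos"]; q=np.array(p[:2])-o; print(p,q@X,q@Y)
E
```

```text
time_s: 4.32
tool_pos: [0.5862, 0.17, 0.0731]
tool_rot: [[0.98, -0.198, 0.001], [-0.198, -0.98, -0.0], [0.001, -0.0, -1.0]]
force: [-0.2, -0.8, 0.7]
grip_width: 0.0235
grasp_force: 0.0
[0.58507997 0.1704391  0.07314445] -0.06011090468997889 0.036875446615104716
```

View pics/p3.png

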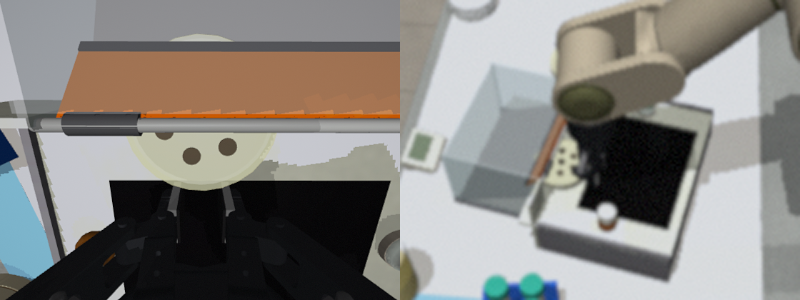

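The dish is under the lifted flap and cradled by the fingers, with the hinge rod at v≈125 (left panel). I'll use that view to measure the distance from the tool to the rod.

Run:
```python
from h import *
c=eyes.read_camera("wrist")
y=np.radians(-11.3);X=np.array([np.cos(y),np.sin(y)]);Y=np.array([-X[1],X[0]])
p=np.array(r.observe()["tool_pos"]); 
for u,v,z in((220,174.5,.124),(420,174.5,.124),(220,183,.124),(270,265,.083),(215,262,.085)):
    q=(ray(c,u,v,z)-p)[:2]; print(u,v,q@X*1000,q@Y*1000)
```

```text
220 174.5 62.75493564302447 18.716105227848963
420 174.5 62.654703916366806 -40.46018534689451
220 183 60.16898251853522 18.881245832965345
270 265 9.890993286281107 6.012241586763986
215 262 12.609315370202536 31.465517365814335
```

```bash
python3 -m inch '[[0.006,-0.0012,0,0],[0.0325,-0.0105,0,0],[0,0,0,0],[0,0,0,0],[0,0,0,0]]'
python3 - <<'E'
from h import *
c=eyes.read_camera("wrist"); t=eyes.read_camera("side")
a=cv2.resize(c["img"],(400,300)); b=cv2.resize(t["img"][150:300,160:360],(400,300),interpolation=cv2.INTER_CUBIC)
cv2.imwrite("pics/p4.png",np.hstack([a,b])[:,:,::-1])
E
```

```text
time_s: 5.1
tool_pos: [0.623, 0.1591, 0.0734]
tool_rot: [[0.98, -0.197, -0.001], [-0.197, -0.98, 0.0], [-0.0, 0.0, -1.0]]
force: [-0.4, 0.1, -0.1]
grip_width: 0.024
grasp_force: 0.0
```

View pics/p4.png

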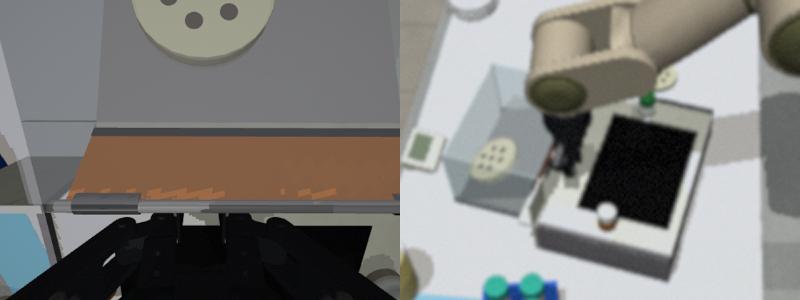

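The dish has slid down and lies by the bay's end wall. Drawing the fingers back and up.

```bash
python3 -m inch '[[-0.0196,0.0039,0,0],[-0.0196,0.0039,0,0],[-0.0196,0.0039,0,0],[-0.0196,0.0039,0,0],[0,0,0.03,0],[0,0,0.03,0],[-0.02,0,0.03,0],[-0.04,0,0.02,0],[-0.04,0,0,0],[0,0,0,0],[0,0,0,0],[0,0,0,0],[0,0,0,0],[0,0,0,0],[0,0,0,0],[0,0,0,0]]'
python3 - <<'E'
from h import *
c=eyes.read_camera("wrist"); t=eyes.read_camera("side")
a=cv2.resize(c["img"],(400,300)); b=cv2.resize(t["img"][150:300,160:360],(400,300),interpolation=cv2.INTER_CUBIC)
cv2.imwrite("pics/p5.png",np.hstack([a,b])[:,:,::-1])
E
```

```text
time_s: 7.2
tool_pos: [0.4453, 0.1743, 0.1833]
tool_rot: [[0.98, -0.197, -0.0], [-0.197, -0.98, -0.0], [-0.0, 0.0, -1.0]]
force: [0.7, -0.1, 0.3]
grip_width: 0.0237
grasp_force: 0.0
```

View pics/p5.png

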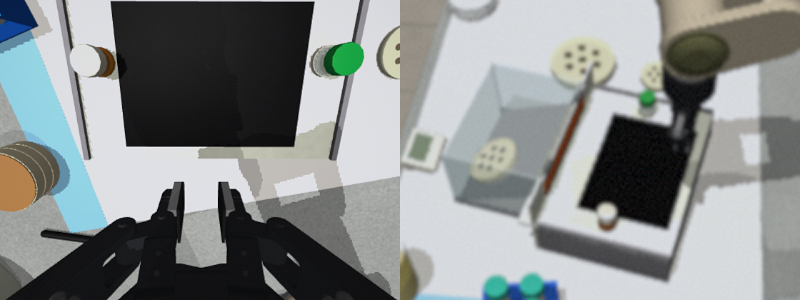

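The dish lies in the bay (right panel, 493,158), the flap hangs shut at about (565,145) as it did at the start, both jars stand, and the arm is clear. Handing in.

```bash
python3 -c "
from station import r
print(r.job_done())"
```

```text
the job is handed in; nothing more can be done
None
```

The middle-sized dish went through the flap and lies in the bay; the last pictures show the flap shut, both jars standing and the arm clear. The job is handed in, though no verdict came back.

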